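# Prop open the lid of the incense-ingredient chest

## Robot

A 6-joint arm with a two-finger parallel gripper is mounted at the origin on the work surface. World frame = base frame: x ahead of the robot, y to its left, z up, the work surface at z = 0. Lengths are in m, angles in degrees, forces in N, time in s.
With the tool pointing down it reaches from about 0.3 to 0.75 m from the base axis. Payload 8.5 kg.
Tool frame: the origin (TCP) lies midway between the tips of the shut fingers; the grasp point (between the pads) lies 19 mm behind it (env.tcp_to_grasp is the z of the grasp point in the tool frame, in m); z points along the fingers, y is the line along which they close (so a half turn about z gives the same grasp; the last joint's range is limited). The gripper opens to 85 mm and grips with 20 to 120 N. Pads are 22 mm wide; open, the fingers measure 114 mm over their backs; the gripper's body (76 mm by 85 mm) begins 54 mm behind the grasp point. The pads swing forward as they close: fully open they stand 13 mm farther back than shut.
Start: joints at [54.929, 21.807, 74.336, -0, 83.858, -12.336], TCP at [0.213, 0.507, 0.231] pointing down, gripper open.
Joint ranges: [-178.18, 178.18], [-50.72, 133.34], [12.68, 142.11], [-81.47, 261.47], [9.98, 163.14], [-165.26, 165.26]. Speed limits (degrees/s): [136.94, 136.94, 180, 180, 180, 180].

## Interface

Orientations are given as a 3x3 rotation matrix whose columns are the frame's x, y, z axes.
In Python, from rig import env, imaging, job, models gives the robot as it stands. The module is installed in compiled form; this text tells all that it offers.
- The arm moves only by the tool jog_arm, never from a script. Its argument "plan" is text: rows parted by semicolons, each of 7 numbers parted by spaces: the turn, a rotation vector about the tool's x, y, z in degrees, then the shift along the tool's x, y, z in cm, then the closure in counts, from 0 (fully open) to 255 (shut). In form: rx ry rz x y z claw; .... A call has 1 to 10 rows; each row shifts and turns the commanded pose from where the row before left it, along the tool's axes as they then stand; what a row does not reach is not made up. A row lasts 1/12 s, in which the tool goes at most 41.7 mm and 7.16 degrees, less where a joint would pass 70% of its speed; a pose out of reach is approached as far as the arm can. A call with a gripper value outside its range is refused whole. The fingers move at their own pace and stop on an object; "grip_force" is the grip in N (left out, the last holds). Time passes only in rows, so rows that do not move let the fingers close. It gives the time, the measured TCP pose, the force, the opening and the grip force at its end, in the units of the state.
- env.observe(): the state, without advancing time (a new reading comes with each control period).
- imaging.get_image(name): name is "scene" or "side" or "wrist"; returns a dict with "pixels" (400x640x3 uint8, red, green, blue), "depth" (400x640 float32, m along the optical axis (not along the pixel's ray), 0 where there is no reading), "fov_y" (degrees; the focal length in pixels is half the picture's height over the tangent of half this angle, whatever the lens; pixels are square), "cx", "cy" (the principal point, pixels), "world_from_camera" (4x4, takes a point from camera to world coordinates). Camera axes: x right, y down, z forward; pixel columns grow to the right and rows downward; lengths in m; the calibration is good to about 2 mm. A picture is of the moment at which its call begins.
- job.close_job(): hands the job in; it is judged then, once.
Trained networks look in the newest picture that a camera, given by its name, has taken for a name from the list of things; names that differ only in an ending like _2 or _b are one class to them, and where a whole thing is asked for, a point or a joint stands for the part that bears it (a point fixed in the world has none). Each returns a list of dicts, best first, with "confidence" (0 to 1); they miss things now and then, are a little off and sometimes report something else, mostly with a low value. They report only what shows in the picture. A call takes as long as a camera call.
- models.outline_of(camera, query): "region" (400x640 bool, what is visible of it) and "bbox" ([centre column, centre row, width, height] in pixels, round what is visible of it).
- models.tip_of(camera, query): "at" ([column, row] in pixels: a listed point, or the origin of a listed thing).
The state is a dict: "time_s": time; "q": joint angles; "qvel": joint speeds; "joint_efforts": joint torques, N m; "position": TCP position; "tool_rot": TCP orientation; "ft_force": force on the tool from outside, world axes, zero at the start; "wrist_torque": the same for the moment, N m; "grip_width": finger opening in m; "gripper_force": force on a finger pad.
Only numpy, scipy, OpenCV 4.12 (cv2) and the standard library are available. Lean on these libraries where they do the work, as an engineer would, in place of code of your own. Each camera call takes 0.05 s, during which the arm holds its last target. There are 200 camera calls.

## Task

The lid of the wooden ingredient chest stands open on nothing but its stiff hinge. Take the prop rod by its orange grip, swing it up out of its clip and over into the steel slot on the edge of the lid, all the way in so that it will hold the lid, and let go. Leave the lid standing about where it is, and do not disturb the white bowl beside it.

Things in the scene. Friction and masses are not known exactly. Their poses are not given: they have to be found in the camera images.
- prop_rod: Steel prop rod, 10 mm thick, on an end wall of a fixed wooden chest. Origin: its pivot, 85 mm above the table, 25 mm off the wall. +y: level hinge axis, towards the wall. The rod runs 125 mm along its own -x to a cross pin with the grip. It lies level in an open clip and lifts by turning about +y; past upright (90 deg) it leans into the slot at 100-120 deg, short of upright it falls back.
- rod_grip (a point): Centre of the orange round grip at the rod's end, 125 mm from the pivot: 18 mm diameter, 50 mm long along the rod's y axis, 45 mm outward (-y) of the rod and 70 mm clear of the chest wall. 85 mm above the table in the clip, about 200 mm when in the slot. Fixed to the rod; it can roll between the fingers as the rod swings. Inward of the rod a 12 mm steel pin, same axis, enters the slot.
- lid_slot (a point): Where the pin's centre lies when home in the steel U slot on the lid's edge: slot 32 mm wide, 32 deep, bottom 6 mm behind this point, mouth towards the rising rod. It is 58 mm along the rod's +y from the grip's centre; seen along y the two then coincide within 8 mm. Axes turn with the lid, y along the hinge. The lid (222 x 264 mm, open 66-74 deg) stays put but yields to 6 N opening, 3 N closing.
- bowl: White ceramic bowl, a loose bystander, 116 mm across, 55 mm high; origin at the centre of its underside.

How it is judged (in metres and radians):
At the end, for the whole second after the job is handed in: The rod's pin is home in the lid's slot: seen along the hinge axis, rod_grip lies within 15 mm of lid_slot both ways (x and z of the slot's frame); the slot, and so the lid, is within 25 mm of where it was at the start; the rod is at rest (under 0.1 rad/s) (x of rod_grip in the frame of lid_slot between -0.015 and 0.015 m and z of rod_grip in the frame of lid_slot between -0.015 and 0.015 m and distance of lid_slot from where it was at the start of the episode below 0.025 m and angular speed of prop_rod below 0.1 rad/s); the robot touches nothing.
It fails at once if the white bowl is shifted by more than 30 mm (distance of bowl from where it was at the start of the episode above 0.03 m).
It also fails if it takes over 38 s, if anything falls off the work surface, if the arm or the gripper's body presses on something with over 40 N, if the wrist force passes 120 N, or if a joint passes its speed limit or range.

## Working session

There is one attempt and no reset: what is moved stays moved. The work goes in short steps, Python scripts to look and compute and a tool call to move; the robot and the scene stay as the last step left them, time stands still between calls to the robot, and variables do not carry over. Pictures are saved under pics/ and viewed, at most 10 in all, crops included, and the job is handed in when it is done.

Besides the shell and the picture viewer there is one more tool, called after "Call:" by a JSON object that holds its "fn" and its "kwargs". jog_arm: Moves the arm, as the interface text tells. Its arguments: {"type":"object","properties":{"plan":{"type":"string"},"grip_force":{"type":"number"}},"required":["plan"]}

```bash
mkdir -p pics
cat > h.py <<'E'
import numpy as np, cv2
from rig import env, imaging, job, models
def cam(n):
    im=imaging.get_image(n); im['f']=200/np.tan(np.radians(im['fov_y'])/2); return im
def ray(im,uv):
    d=np.array([(uv[0]-im['cx'])/im['f'],(uv[1]-im['cy'])/im['f'],1.]); T=np.array(im['world_from_camera'])
    return T[:3,3],T[:3,:3]@d
def pt(im,uv,z): o,d=ray(im,uv); return o+d*z
def dpt(im,uv):
    u,v=map(int,np.round(uv)); return pt(im,uv,im['depth'][v,u])
def tri(rs):
    A=np.zeros((3,3));b=np.zeros(3)
    for o,d in rs:
        d=d/np.linalg.norm(d);P=np.eye(3)-np.outer(d,d);A+=P;b+=P@o
    x=np.linalg.solve(A,b)
    return x,[float(np.linalg.norm(np.cross(x-o,d/np.linalg.norm(d)))) for o,d in rs]
E
cat > look.py <<'E'
from h import *
np.set_printoptions(precision=4,suppress=True)
ims={}
for n in ['scene','side','wrist']:
    im=cam(n); ims[n]=im
    cv2.imwrite(f'pics/a_{n}.png',im['pixels'][:,:,::-1])
    print(n,'f',im['f'],np.array(im['world_from_camera'])[:3])
    for q in ['rod_grip','lid_slot','prop_rod','bowl']:
        for r in models.tip_of(n,q)[:2]: print(q,r['confidence'],r['at'],dpt(im,r['at']) if 0<=r['at'][0]<639 and 0<=r['at'][1]<399 else '')
    for q in ['rod_grip','bowl']:
        for r in models.outline_of(n,q)[:1]:
            m=r['region']&(im['depth']>0); v,u=np.nonzero(m); 
            P=np.array([pt(im,(a,b),im['depth'][b,a]) for a,b in zip(u[::5],v[::5])])
            print(' out',q,r['confidence'],r['bbox'],P.min(0),np.median(P,0),P.max(0))
v=np.vstack([ims['scene']['pixels'],ims['side']['pixels']])[:,:,::-1]
cv2.imwrite('pics/a.png',cv2.resize(v,None,fx=.75,fy=.75))
s=env.observe();print(s['tool_rot'],s['position'],s['ft_force'],env.tcp_to_grasp)
E
python3 look.py
```

```text
scene f 368.80580312600614 [[ 0.6944  0.5137 -0.5038  0.9576]
 [ 0.7195 -0.5029  0.479  -0.4574]
 [-0.0073 -0.6951 -0.7188  0.6201]]
rod_grip 0.86 [333.2, 162.1] [ 0.5189 -0.0037  0.094 ]
lid_slot 0.86 [424.1, 116.2] [0.6344 0.1405 0.1995]
prop_rod 0.58 [389.5, 160.3] [0.5958 0.0997 0.0846]
bowl 0.97 [419.7, 240.3] [ 0.7683 -0.0169  0.0544]
 out rod_grip 0.62 [362.1, 156.7, 66.6, 29.8] [ 0.4776 -0.0237  0.0817] [0.5236 0.0491 0.0891] [0.5988 0.1043 0.0946]
 out bowl 0.81 [424.6, 224.4, 58.4, 46.1] [ 0.6878 -0.0243 -0.0008] [0.7369 0.0537 0.0308] [0.7979 0.1409 0.0565]
side f 446.97562091542096 [[ 0.9739 -0.1673  0.1532  0.5075]
 [-0.2268 -0.7304  0.6442 -0.5891]
 [ 0.0041 -0.6622 -0.7493  0.6334]]
rod_grip 0.77 [247.6, 162.2] [ 0.5148 -0.0053  0.094 ]
lid_slot 0.63 [292.7, 53.9] [0.6287 0.1482 0.2004]
prop_rod 0.68 [283.4, 122.0] [0.5959 0.0968 0.0893]
bowl 0.92 [361.4, 165.7] [ 0.7202 -0.021   0.0565]
 out rod_grip 0.69 [254.4, 148.1, 66.2, 55.5] [ 0.4753 -0.0273  0.0008] [0.5169 0.0432 0.0894] [0.5974 0.1179 0.0958]
 out bowl 0.75 [365.9, 150.8, 57.5, 49.1] [ 0.6855 -0.0259 -0.0002] [0.7468 0.0539 0.0332] [0.7978 0.1537 0.0576]
wrist f 310.96896763493254 [[ 0.3864  0.8769  0.286   0.1395]
 [ 0.9223 -0.367  -0.1208  0.5369]
 [-0.001   0.3105 -0.9506  0.3746]]
[[-0.9223  0.3865 -0.    ]
 [ 0.3865  0.9223  0.    ]
 [ 0.     -0.     -1.    ]] [0.2126 0.5072 0.2313] [-0.3695  0.3692 -0.4561] -0.0187
```

View pics/a.png

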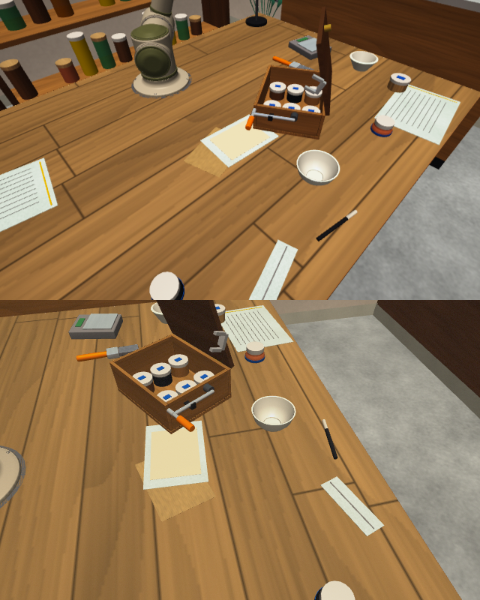

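```bash
cat > m.py <<'E'
from h import *
np.set_printoptions(precision=4,suppress=True)
R={}
for n in ['scene','side']:
    im=cam(n)
    for q in ['rod_grip','lid_slot','prop_rod']:
        R.setdefault(q,[]).append(ray(im,models.tip_of(n,q)[0]['at']))
    # orange pixels
    hsv=cv2.cvtColor(np.ascontiguousarray(im['pixels']),cv2.COLOR_RGB2HSV)
    m=(hsv[...,0]>3)&(hsv[...,0]<18)&(hsv[...,1]>190)&(hsv[...,2]>130)&(im['depth']>0)
    v,u=np.nonzero(m); P=np.array([pt(im,(a,b),im['depth'][b,a]) for a,b in zip(u,v)])
    P=P[np.linalg.norm(P-[.515,-.005,.09],axis=1)<.06]
    w,V=np.linalg.eigh(np.cov(P.T)); print(n,len(P),P.mean(0),P.max(0)-P.min(0),V[:,2],w**.5)
for q in R: print(q,*tri(R[q]))
E
python3 m.py
```

```text
scene 126 [ 0.5186 -0.0047  0.0908] [0.0331 0.0462 0.0171] [-0.4775  0.873   0.0996] [0.0032 0.0044 0.0155]
side 240 [ 0.5129 -0.0058  0.0914] [0.0381 0.0484 0.016 ] [-0.5323  0.8448  0.0541] [0.0026 0.0047 0.0155]
rod_grip [0.5104 0.0007 0.0897] [0.0009929166214138587, 0.0009929166214138246]
lid_slot [0.6309 0.1383 0.2072] [0.001780949480501598, 0.0017809494805015131]
prop_rod [0.5985 0.0988 0.0957] [0.005107755792195827, 0.005107755792195829]
```

The pictures show the orange grip at about (333,162) in scene and (248,162) in side, with the lid slot bracket up and to the right of it and the bowl well clear. The two views agree: grip at about (0.513, -0.002, 0.087), slot at (0.631, 0.138, 0.207), and the rod geometry fits (slot angle ≈111°). I'll align the tool first: turn about z, then tilt outward.

Call:
{"fn": "jog_arm", "kwargs": {"plan": "0 0 6.2 0 0 0 0;0 0 6.2 0 0 0 0;0 0 6.2 0 0 0 0;0 0 6.2 0 0 0 0;0 0 6.2 0 0 0 0;0 0 6.2 0 0 0 0;0 7 0 0 0 0 0;0 7 0 0 0 0 0;0 7 0 0 0 0 0;0 7 0 0 0 0 0"}}

```text
time_s: 2.28
position: [0.2128, 0.5075, 0.2323]
tool_rot: [[-0.442, 0.866, -0.235], [0.761, 0.5, 0.412], [0.475, 0.003, -0.88]]
ft_force: [0.3, 0.6, -0.8]
grip_width: 0.0854
gripper_force: 0.0
```

```bash
cat > g.py <<'E'
from h import *
import sys
np.set_printoptions(precision=4,suppress=True)
G=np.array(eval(sys.argv[1])) if len(sys.argv)>1 else np.array([.513,-.002,.086])
s=env.observe(); R=np.array(s['tool_rot']); p=np.array(s['position'])
yr=np.array([-.505,.863,0])
t=G-.005*yr+.019*R[:,2]
print(R,p,'q',np.round(s['q'],1)); print('target',t,'grasp shift cm',R.T@(t-p)*100,'pre(10cm back)',R.T@(t-.1*R[:,2]-p)*100)
print('Z in tool',R[2],'xr',R.T@[.863,.505,0],'yr',R.T@yr,'f',s['ft_force'],s['time_s'],s['grip_width'],s['gripper_force'])
E
python3 g.py
```

```text
[[-0.4416  0.8659 -0.2352]
 [ 0.7613  0.5003  0.4125]
 [ 0.4748  0.0031 -0.8801]] [0.2128 0.5075 0.2323] q [41.7 16.9 87.2 29.2 71.9  3.4]
target [0.5111 0.0015 0.0693] grasp shift cm [-59.435    0.4612 -13.5376] pre(10cm back) [-59.435    0.4612 -23.5376]
Z in tool [ 0.4748  0.0031 -0.8801] xr [0.0034 0.9999 0.0053] yr [ 0.88   -0.0055  0.4747] f [ 0.2745  0.6052 -0.8304] 2.2833 0.08535872745553472 0.0
```

Call:
{"fn": "jog_arm", "kwargs": {"plan": "-0 0 0 -3 0 -2.8 0;0 0 0 -3 0 -2.8 0;0 0 0 -3 0 -2.8 0;0 0 0 -3 0 -2.8 0;0 0 0 -3 0 -2.8 0;0 0 0 -3 0 -2.8 0;0 0 0 -3 0 -2.8 0;0 0 0 -3.7 0 -1.5 0;0 0 0 -4 0 0 0;0 0 0 -4 0 0 0"}}

```text
time_s: 3.12
position: [0.4078, 0.1697, 0.2642]
tool_rot: [[-0.443, 0.866, -0.232], [0.765, 0.5, 0.406], [0.468, 0.002, -0.884]]
ft_force: [1.7, 0.7, -0.1]
grip_width: 0.0851
gripper_force: 0.0
```

Call:
{"fn": "jog_arm", "kwargs": {"plan": "0 0 0 -4 0 0 0;0 0 0 -4 0 0 0;0 0 0 -4 0 0 0;0 0 0 -4 0 0 0;0 0 0 -4 0 0 0;0 0 0 -4 0 0 0;0 0 0 -2.7 0.4 -1 0;0 0 0 0 0 0 0;0 0 0 0 0 0 0"}}

```text
time_s: 3.87
position: [0.5311, -0.0354, 0.1468]
tool_rot: [[-0.441, 0.866, -0.235], [0.765, 0.5, 0.407], [0.47, -0.001, -0.883]]
ft_force: [-0.2, 0.0, 0.9]
grip_width: 0.0851
gripper_force: 0.0
```

```bash
python3 g.py
python3 - <<'E'
from h import *
np.set_printoptions(precision=4,suppress=True)
im=cam('wrist'); cv2.imwrite('pics/b.png',im['pixels'][:,:,::-1])
print(np.array(im['world_from_camera'])[:3])
for q in ['rod_grip','lid_slot','prop_rod']:
    for r in models.tip_of('wrist',q)[:1]:
        o,d=ray(im,r['at']); print(q,r['confidence'],r['at'],dpt(im,r['at']),'at z=.085:',o+d*(.085-o[2])/d[2])
R={}
for n in ['scene','side','wrist']:
    i=cam(n)
    for r in models.tip_of(n,'rod_grip')[:1]: R[n]=ray(i,r['at'])
print(list(R),*tri(list(R.values())))
E
```

```text
[[-0.4406  0.8663 -0.2353]
 [ 0.7647  0.4995  0.4071]
 [ 0.4702 -0.0006 -0.8825]] [ 0.5311 -0.0354  0.1468] q [-24.5  33.2  74.6  15.9  95.4 -56.2]
target [0.5111 0.0014 0.0692] grasp shift cm [0.0551 0.1054 8.8192] pre(10cm back) [ 0.0551  0.1054 -1.1808]
Z in tool [ 0.4702 -0.0006 -0.8825] xr [0.0059 0.9999 0.0025] yr [ 0.8824 -0.0064  0.4702] f [-0.1658  0.0412  0.8706] 3.8667 0.08505474574797732 0.0
[[ 0.8662  0.492  -0.087   0.53  ]
 [ 0.4996 -0.8533  0.149  -0.0338]
 [-0.0009 -0.1725 -0.985   0.3107]]
rod_grip 0.83 [319.7, 210.2] [ 0.5119 -0.0041  0.0944] at z=.085: [ 0.5111 -0.0028  0.085 ]
prop_rod 0.92 [488.3, 145.3] [0.596  0.1019 0.0897] at z=.085: [0.5974 0.1048 0.085 ]
['scene', 'side', 'wrist'] [ 0.5141 -0.0013  0.0887] [0.002963241265483097, 0.0023877179410985083, 0.00254402427659163]
```

View pics/b.png

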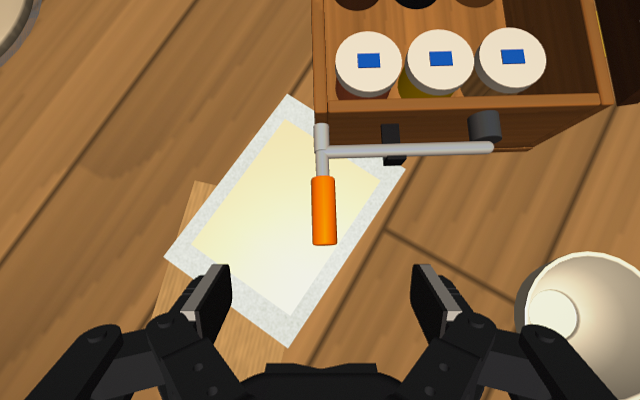

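The wrist view shows the grip at (323,210), centred between the fingers with its axis lined up. The rod runs to its pivot at (488,145), and the bowl is clear at lower right. Descending and closing.

Call:
{"fn": "jog_arm", "kwargs": {"plan": "0 0 0 0 0 3 0;0 0 0 0 0 3 0;0 0 0 0 0 2 0;0 0 0 0 0 0.8 0;0 0 0 0 0 0 0;0 0 0 0 0 0 0"}}

```text
time_s: 4.87
position: [0.5107, 0.001, 0.0705]
tool_rot: [[-0.443, 0.865, -0.234], [0.764, 0.501, 0.406], [0.469, 0.001, -0.883]]
ft_force: [0.1, 0.0, -0.0]
grip_width: 0.0851
gripper_force: 0.0
```

Call:
{"fn": "jog_arm", "kwargs": {"plan": "0 0 0 0 0 0 255;0 0 0 0 0 0 255;0 0 0 0 0 0 255;0 0 0 0 0 0 255;0 0 0 0 0 0 255;0 0 0 0 0 0 255;0 0 0 0 0 0 255;0 0 0 0 0 0 255;0 0 0 0 0 0 255;0 0 0 0 0 0 255", "grip_force": 25}}

```text
time_s: 5.7
position: [0.5119, 0.002, 0.0704]
tool_rot: [[-0.444, 0.866, -0.23], [0.764, 0.5, 0.407], [0.468, 0.005, -0.884]]
ft_force: [8.4, 6.9, -0.3]
grip_width: 0.0171
gripper_force: 25.8
```

```bash
python3 g.py;  python3 - <<'E'
from h import *
im=cam('wrist'); cv2.imwrite('pics/c.png',im['pixels'][:,:,::-1])
E
```

```text
[[-0.4442  0.8658 -0.2305]
 [ 0.764   0.5004  0.4074]
 [ 0.468   0.0049 -0.8837]] [0.5119 0.002  0.0704] q [-21.9  36.2  84.   17.1  82.6 -57.7]
target [0.5111 0.0014 0.0692] grasp shift cm [-0.0605 -0.0969  0.0982] pre(10cm back) [-0.0605 -0.0969 -9.9018]
Z in tool [ 0.468   0.0049 -0.8837] xr [0.0024 0.9999 0.0068] yr [ 0.8836 -0.0053  0.4679] f [ 8.4446  6.894  -0.2671] 5.7 0.01710672192692537 25.846664607524872
```

View pics/c.png

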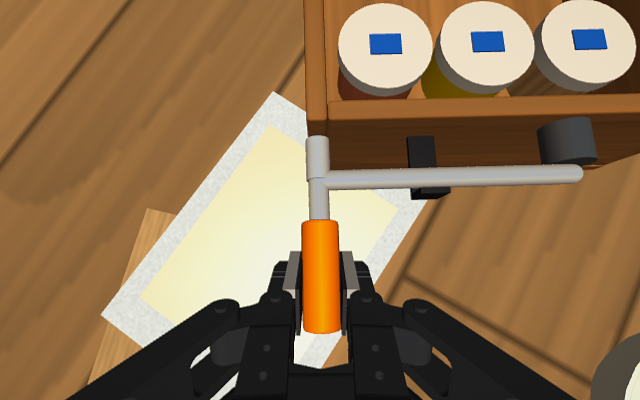

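Gripped squarely: the grip is at (320,275) between the pads, still level in its clip. The sideways force of about 11 N means I should shift +y by about 1 mm. Swinging up, first 35°.

Call:
{"fn": "jog_arm", "kwargs": {"plan": "0 0 0 0.36 0.13 -0.67 255;0 0 0 0.36 0.08 -0.67 255;0 0 0 0.35 0.12 -0.66 255;0 0 0 0.35 0.16 -0.66 255;0 0 0 0.34 0.21 -0.64 255;0 0 0 0.34 0.25 -0.64 255;0 0 0 0.33 0.3 -0.61 255;0 0 0 0.33 0.34 -0.61 255;0 0 0 0.31 0.38 -0.57 255;0 0 0 0.31 0.42 -0.57 255"}}

```text
time_s: 6.58
position: [0.5288, 0.0124, 0.1423]
tool_rot: [[-0.441, 0.865, -0.241], [0.765, 0.502, 0.404], [0.47, -0.006, -0.883]]
ft_force: [-11.1, -11.1, 6.2]
grip_width: 0.0169
gripper_force: 24.4
```

Call:
{"fn": "jog_arm", "kwargs": {"plan": "0 0 0 0 0 0 255;0 0 0 0 0 0 255"}}

```text
time_s: 6.75
position: [0.5289, 0.0124, 0.1427]
tool_rot: [[-0.441, 0.865, -0.239], [0.765, 0.502, 0.404], [0.47, -0.005, -0.883]]
ft_force: [-10.3, -9.8, 7.3]
grip_width: 0.0174
gripper_force: 24.4
```

Call:
{"fn": "jog_arm", "kwargs": {"plan": "0 0 0 0.32 0.34 -0.6 255;0 0 0 0.28 0.43 -0.53 255;0 0 0 0.26 0.52 -0.48 255;0 0 0 0.25 0.56 -0.47 255;0 0 0 0.22 0.6 -0.41 255;0 0 0 0.22 0.62 -0.41 255;0 0 0 0.18 0.65 -0.34 255;0 0 0 0.18 0.66 -0.34 255;0 0 0 0 0 0 255;0 0 0 0 0 0 255"}}

```text
time_s: 7.58
position: [0.5675, 0.0361, 0.1834]
tool_rot: [[-0.443, 0.865, -0.237], [0.763, 0.502, 0.407], [0.471, -0.001, -0.882]]
ft_force: [-5.7, -1.0, 8.2]
grip_width: 0.0173
gripper_force: 26.0
```

Call:
{"fn": "jog_arm", "kwargs": {"plan": "0 0 0 0.19 0.65 -0.35 255;0 0 0 0.16 0.69 -0.31 255;0 0 0 0.12 0.73 -0.22 255;0 0 0 0.1 0.73 -0.19 255;0 0 0 0.07 0.75 -0.13 255;0 0 0 0.06 0.75 -0.11 255;0 0 0 0.02 0.76 -0.03 255;0 0 0 0.01 0.76 -0.03 255;0 0 0 0 0 0 255;0 0 0 0 0 0 255"}}

```text
time_s: 8.42
position: [0.6188, 0.0657, 0.1975]
tool_rot: [[-0.443, 0.865, -0.236], [0.763, 0.502, 0.407], [0.471, 0.0, -0.882]]
ft_force: [-2.2, 5.8, 0.0]
grip_width: 0.0173
gripper_force: 26.0
```

```bash
cat > l.py <<'E'
from h import *
np.set_printoptions(precision=4,suppress=True)
import sys
R={};V=[]
for n in ['scene','side']:
    i=cam(n); 
    for q in ['rod_grip','lid_slot','prop_rod','bowl']:
        for r in models.tip_of(n,q)[:1]:
            R.setdefault(q,[]).append(ray(i,r['at'])); print(n,q,r['confidence'],r['at'])
    c=(420,110) if n=='scene' else (285,80)
    p=i['pixels'][max(c[1]-75,0):c[1]+75,c[0]-100:c[0]+100,::-1]; V.append(cv2.resize(p,(600,int(p.shape[0]*3)),interpolation=cv2.INTER_CUBIC)[:450])
for q in R:
    if len(R[q])>1: print(q,*tri(R[q]))
cv2.imwrite(f'pics/{sys.argv[1]}.png',cv2.resize(np.hstack([v[:min(len(a) for a in V)] for v in V]),None,fx=.66,fy=.66))
E
python3 l.py d
```

```text
scene rod_grip 0.51 [400.3, 123.3]
scene lid_slot 0.82 [424.6, 114.0]
scene prop_rod 0.86 [387.2, 157.2]
scene bowl 0.79 [419.0, 236.1]
side rod_grip 0.79 [295.7, 75.1]
side lid_slot 0.81 [295.3, 57.1]
side prop_rod 0.75 [284.3, 122.1]
side bowl 0.9 [364.3, 166.7]
rod_grip [0.6203 0.0783 0.203 ] [0.001874716991873452, 0.0018747169918734662]
lid_slot [0.632  0.1441 0.1989] [0.0027570633662075, 0.0027570633662074504]
prop_rod [0.596  0.0876 0.0984] [0.0018132317414170517, 0.0018132317414169864]
bowl [0.7445 0.0284 0.0042] [0.0015682484983500584, 0.0015682484983500474]
```

View pics/d.png

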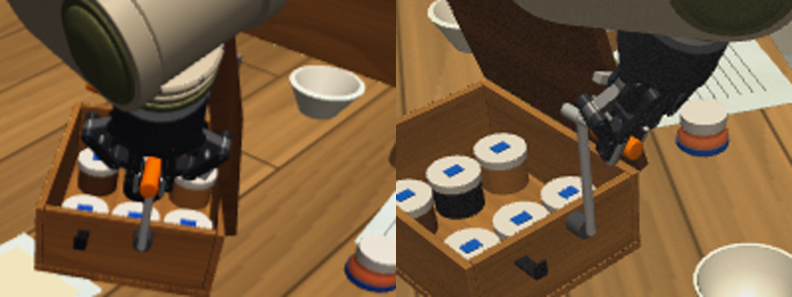

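The rod is upright with the slot still in place at (425,114) scene and (295,57) side. Continuing toward the slot, using small steps near contact.

Call:
{"fn": "jog_arm", "kwargs": {"plan": "0 0 0 -0.02 0.76 0.04 255;0 0 0 -0.02 0.76 0.04 255;0 0 0 -0.07 0.75 0.12 255;0 0 0 -0.07 0.75 0.12 255;0 0 0 0 0 0 255;0 0 0 0 0 0 255"}}

```text
time_s: 9.42
position: [0.6448, 0.0803, 0.1936]
tool_rot: [[-0.443, 0.865, -0.236], [0.763, 0.502, 0.407], [0.47, 0.0, -0.882]]
ft_force: [-2.8, 5.4, -0.5]
grip_width: 0.0171
gripper_force: 26.3
```

Call:
{"fn": "jog_arm", "kwargs": {"plan": "0 0 0 -0.1 0.52 0.18 255;0 0 0 -0.1 0.52 0.18 255;0 0 0 0 0 0 255;0 0 0 0 0 0 255"}}

```text
time_s: 9.75
position: [0.6536, 0.0857, 0.1899]
tool_rot: [[-0.443, 0.865, -0.236], [0.763, 0.502, 0.407], [0.471, 0.001, -0.882]]
ft_force: [-4.0, 6.7, -0.3]
grip_width: 0.0172
gripper_force: 26.8
```

```bash
python3 l.py e
```

```text
scene rod_grip 0.81 [416.9, 125.5]
scene prop_rod 0.86 [388.0, 155.4]
scene bowl 0.66 [420.2, 239.7]
side lid_slot 0.89 [293.6, 56.6]
side prop_rod 0.76 [283.2, 122.2]
side bowl 0.91 [365.1, 165.9]
prop_rod [0.594  0.0918 0.0976] [0.003756046976175552, 0.0037560469761754598]
bowl [ 0.7487  0.0309 -0.0013] [0.001932527576160947, 0.001932527576161037]
```

View pics/e.png

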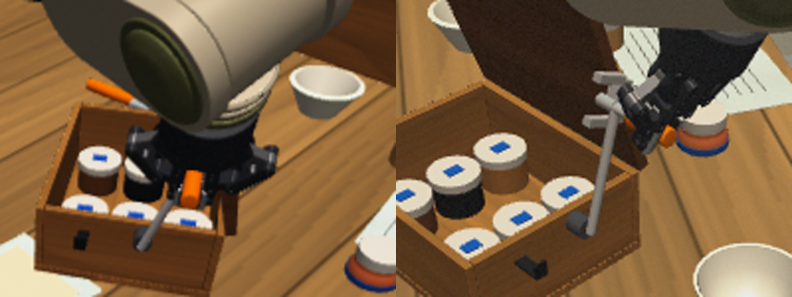

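The pin at about (605,103) in the right crop is now between the two slot arms. Creeping on until it meets the bottom.

Call:
{"fn": "jog_arm", "kwargs": {"plan": "0 0 0 -0.07 0.35 0.13 255;0 0 0 0 0 0 255;0 0 0 0 0 0 255"}}

```text
time_s: 10.5
position: [0.6565, 0.0874, 0.1886]
tool_rot: [[-0.443, 0.865, -0.236], [0.763, 0.502, 0.408], [0.471, 0.0, -0.882]]
ft_force: [-3.1, 6.5, 0.2]
grip_width: 0.0168
gripper_force: 27.0
```

Call:
{"fn": "jog_arm", "kwargs": {"plan": "0 0 0 -0.05 0.2 0.08 255;0 0 0 0 0 0 255;0 0 0 0 0 0 255"}}

```text
time_s: 10.75
position: [0.6582, 0.0884, 0.1877]
tool_rot: [[-0.443, 0.865, -0.236], [0.763, 0.502, 0.408], [0.471, 0.0, -0.882]]
ft_force: [-4.2, 6.0, 0.4]
grip_width: 0.0169
gripper_force: 27.1
```

Call:
{"fn": "jog_arm", "kwargs": {"plan": "0 0 0 -0.04 0.2 0.07 255;0 0 0 0 0 0 255;0 0 0 0 0 0 255"}}

```text
time_s: 11.0
position: [0.6596, 0.0891, 0.1871]
tool_rot: [[-0.443, 0.865, -0.237], [0.763, 0.502, 0.407], [0.471, -0.001, -0.882]]
ft_force: [-6.4, 5.5, 2.6]
grip_width: 0.0175
gripper_force: 27.1
```

Call:
{"fn": "jog_arm", "kwargs": {"plan": "0 0 0 -0.04 0.15 0.06 255;0 0 0 0 0 0 255;0 0 0 0 0 0 255"}}

```text
time_s: 11.25
position: [0.6599, 0.0894, 0.187]
tool_rot: [[-0.442, 0.865, -0.24], [0.763, 0.503, 0.407], [0.472, -0.003, -0.882]]
ft_force: [-12.2, 2.3, 7.1]
grip_width: 0.017
gripper_force: 27.4
```

```bash
python3 l.py f
```

```text
scene rod_grip 0.61 [421.0, 129.0]
scene prop_rod 0.72 [389.1, 160.6]
scene bowl 0.59 [418.4, 236.4]
side lid_slot 0.57 [293.8, 51.9]
side prop_rod 0.87 [283.1, 121.9]
side bowl 0.89 [365.3, 165.0]
prop_rod [0.596  0.0986 0.0863] [0.0015238045489748735, 0.0015238045489750528]
bowl [0.7455 0.0243 0.0104] [0.00021964658368138653, 0.00021964658368134037]
```

View pics/f.png

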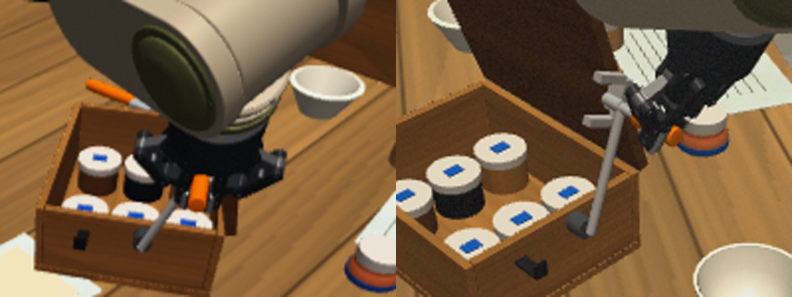

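The pin is home: contact force rose to about 11 N with the rod at about 112°, and the pin sits at the slot bottom near (618,103) in the right crop. Relaxing and letting go.

Call:
{"fn": "jog_arm", "kwargs": {"plan": "0 0 0 0.05 -0.15 -0.05 255;0 0 0 0 0 0 255;0 0 0 0 0 0 130;0 0 0 0 0 0 130;0 0 0 0 0 0 130;0 0 0 0 0 0 130;0 0 0 0 0 0 130;0 0 0 0 0 0 130"}}

```text
time_s: 12.42
position: [0.6606, 0.0884, 0.1864]
tool_rot: [[-0.442, 0.866, -0.235], [0.764, 0.501, 0.406], [0.469, 0.0, -0.883]]
ft_force: [-1.0, -0.2, -0.0]
grip_width: 0.0421
gripper_force: 0.0
```

Call:
{"fn": "jog_arm", "kwargs": {"plan": "0 0 0 0 0 -0.5 130;0 0 0 0 0 -1 130;0 0 0 0 0 -1.5 130;0 0 0 0 0 -2 130;0 0 0 0 0 -3 130;0 0 0 0 0 -3 130;0 0 0 0 0 -3 130;0 0 0 -2 -2 -1 130;0 0 0 -3 -2 0 130;0 0 0 0 0 0 130"}}

```text
time_s: 13.25
position: [0.6829, -0.0362, 0.2933]
tool_rot: [[-0.436, 0.868, -0.236], [0.767, 0.496, 0.407], [0.47, -0.003, -0.882]]
ft_force: [0.4, -0.6, -1.3]
grip_width: 0.0418
gripper_force: 0.0
```

```bash
python3 l.py g
```

```text
scene rod_grip 0.56 [419.1, 128.6]
scene lid_slot 0.9 [426.4, 112.5]
scene prop_rod 0.93 [389.0, 159.8]
scene bowl 0.92 [417.3, 238.4]
side rod_grip 0.81 [317.4, 66.2]
side lid_slot 0.68 [294.0, 57.7]
side prop_rod 0.72 [283.5, 120.6]
side bowl 0.73 [363.2, 165.8]
rod_grip [0.6604 0.0838 0.2096] [0.00019768307056239586, 0.00019768307056237003]
lid_slot [0.6305 0.1521 0.1957] [0.004938978067782157, 0.004938978067782242]
prop_rod [0.5967 0.0966 0.0906] [0.0017790177996156147, 0.0017790177996155963]
bowl [0.7434 0.027  0.0029] [0.002631191472873854, 0.002631191472873775]
```

View pics/g.png

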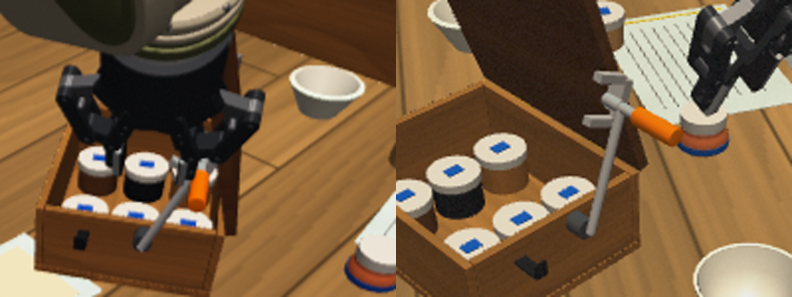

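The rod stays in the slot after release: the pin is at about (612,102) in the right crop, in the slot. The lid and bowl haven't moved and the gripper is clear. Handing in.

```bash
python3 -c "
from rig import job
print(job.close_job())"
```

```text
the job is handed in; nothing more can be done
None
```

The prop rod's pin is seated in the lid's slot and the grip is released, with no visible movement of the lid or bowl and the arm clear; I handed the job in at about 13.4 s, and no verdict was reported back.

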